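# Lock the exhaust silencer into its push-fit elbow and open the valve

### The job

Swing the swivel elbow round so that its mouth faces the silencer lying in the V trough, and push the silencer along the trough into the elbow until it is fully home and latched. Then turn the valve lever all the way open, in line with the fixture and pointing away from the elbow. Leave the other things on the bench where they are.

Things in the scene. Friction and masses are not known exactly. Their poses are not given: they have to be found in the camera images.
- fixture: Fixed white base plate, 440 x 200 x 12 mm, carrying everything below. Origin on the bench under the elbow's swivel axis; x runs from there along the V trough, z up. Plate: x -170 to 270 mm, y -100 to 100. A steel valve block (36 x 50 mm, top 62 mm above the bench) stands at x = -78 mm, on the other side of the elbow.
- elbow (a joint): Angle (rad) of the grey swivel elbow about the vertical axis through the fixture's origin. 0 = mouth faces straight along the trough, positive = swung to the fixture's +y. Range -0.6 to 1.4; friction about 0.06 N m, stays where left. Its arm is a level round pipe, 42 mm in diameter, axis 50 mm above the bench, graspable 25 to 75 mm from the swivel axis.
- trough_mid (a point): Middle of the fixed aluminium V trough in which the silencer lies and slides, on the silencer's axis, 50 mm above the bench, 149 mm from the fixture's origin along its x. The trough is 131 mm long (x 84 to 215 mm), about 50 mm wide, its wall tops 42 mm above the bench.
- elbow_mouth (a point): Centre of the elbow's mouth, 50 mm above the bench, 75 mm from the swivel axis; its x points out of the mouth along the bore, z up. Bore 30 mm in diameter, 51 mm deep.
- latch (a joint): Lift (m) of the spring latch, a small steel tab (20 x 15 mm) on top of the elbow, 48 mm from the swivel axis, top 77 mm above the bench. 0 = down. The rib of the silencer's stub lifts it about 2 mm in passing; it springs back to 0 behind the rib when about 2 mm from fully home. Need not be touched.
- silencer: Loose steel exhaust silencer, 44 mm in diameter, 115 mm long, three brass bands, about 0.28 kg, lying in the trough, axis 50 mm above the bench. A stub 46 mm long (neck 18 mm, rib 26 mm in diameter, conical nose) points to the elbow. Origin on its axis at the shoulder, where the stub leaves the body; x runs from stub to tail. To push: 3 N, past the latch 8 to 15 N.
- silencer_shoulder (a point): Centre of the shoulder face (same point as the silencer's origin). Fully home, the shoulder rests against the elbow's mouth and this meets point elbow_mouth.
- silencer_tail (a point): Centre of the flat tail face of the silencer (44 mm disc), 115 mm from the shoulder; the place to push.
- valve_lever (a joint): Angle (rad) of the valve lever about a vertical axis at the fixture's x = -78 mm, y = 0. 0 = closed, the lever points to the fixture's -y; it turns clockwise seen from above to 1.57 = fully open (stop), pointing to the fixture's -x, away from the elbow. Stays where left; friction about 0.1 N m.
- lever_pivot (a point): On the lever's axis, 72 mm above the bench.
- lever_tip (a point): Free end of the valve lever, a dark steel bar 16 mm wide, 12 mm tall (66 to 78 mm above the bench), reaching 95 mm from its axis.
- long_nose_pliers: Bystander: pliers with a long nose, 150 mm, lying on the bench.
- cutters: Bystander: side cutters, 130 mm, lying on the bench.
- wash_bottle: Bystander: white bottle, 64 mm in diameter, 170 mm tall.
- marker: Bystander: marker pen 135 mm long, lying on the bench.
- pin_block: Bystander: white plastic block 55 x 30 x 28 mm with two steel pins, on the base plate beside the trough (-y side).
- tee_fitting: Bystander: small grey tee fitting 66 mm long, 22 mm tall, on the base plate beside the trough (+y side).
- parts_tray: Bystander: clear open tray 120 x 160 x 30 mm on the bench.
Not all that is in view belongs to the job. What is shaped like the silencer but orange is not meant.

How it is judged:
On the way, in this order (a step that is already met when the one before it is completed fails the run):
1. the elbow's mouth faces the silencer (within 0.12 rad) (value of joint elbow between -0.12 and 0.12 rad), for 0.1 s.
2. the silencer is fully home in the elbow and the latch is down (x of silencer_shoulder in the frame of elbow_mouth below 0.003 m and distance between silencer_shoulder and elbow_mouth below 0.006 m and angle between the x axis of silencer and the x axis of elbow_mouth, either way round below 0.08 rad and value of joint latch below 0.002 m), for 0.2 s.
3. the valve lever is turned open (value of joint valve_lever above 1.4 rad), for 0.2 s.
At the end, for the whole second after the job is handed in: The silencer's shoulder is within 3 mm of the elbow's mouth along the bore (6 mm in all) and in line with it within 0.08 rad, the latch is down (under 2 mm), the elbow faces the trough within 0.12 rad, the lever is open beyond 1.40 rad and the silencer is at rest (all of step 1 and all of step 2 and value of joint valve_lever above 1.4 rad and linear speed of silencer below 0.01 m/s); the robot touches nothing.
It fails at once if the valve is opened before the silencer is latched home (value of joint valve_lever above 0.8 rad and distance between silencer_shoulder and elbow_mouth above 0.01 m).
It fails at once if a bystander on the bench or plate is moved by more than 40 mm (distance of any of long_nose_pliers, cutters, wash_bottle, marker, pin_block, tee_fitting, parts_tray from where it was at the start of the episode above 0.04 m).
It also fails if it takes over 64 s, if anything falls off the work surface, if the arm or the gripper's body presses on something with over 40 N, if the wrist force passes 120 N, or if a joint passes its speed limit or range.

### The arm

A 7-joint arm with a two-finger parallel gripper is mounted at the origin on the work surface. World frame = base frame: x ahead of the robot, y to its left, z up, the work surface at z = 0. Lengths are in m, angles in rad, forces in N, time in s.
With the tool pointing down it reaches from about 0.4 to 0.85 m from the base axis. Payload 4.5 kg.
Tool frame: the origin (TCP) lies between the finger pads; the fingertips stand 19 mm ahead of it and the grasp point (between the pads) is the TCP (r.tips_ahead is the distance from the TCP to the fingertips, in m); z points along the fingers, y is the line along which they close (so a half turn about z gives the same grasp; the last joint's range is limited). The gripper opens to 88 mm and grips with 3 to 60 N. Pads are 18 mm wide; open, the fingers measure 123 mm over their backs; the gripper's body (75 mm by 187 mm) begins 45 mm behind the grasp point.
Start: joints at [1.155, 0.689, -0.195, 1.565, 0.157, 0.902, -0.215], TCP at [0.272, -0.563, 0.258] pointing down, gripper open.
Joint ranges: [-3.01, 3.01], [-0.46, 2.08], [-1.47, 1.51], [0.13, 2.56], [-1, 4.14], [0.04, 2.09], [-2.66, 2.66]. Speed limits (rad/s): [2.57, 2.57, 3.14, 3.14, 3.14, 3.14, 3.14].

### API

Orientations are given as a unit quaternion [x, y, z, w].
In Python, from plant import r, cams, models gives the robot as it stands. The module is installed in compiled form; this text tells all that it offers.
- The arm moves only by the tool jog_arm, never from a script. Its arguments are lists of equal length, an entry for each row: "turn": the turn, a rotation vector about the tool's x, y, z in rad, a list of three; "translation": the shift along the tool's x, y, z in m, a list of three; "grip": the closure, from 0 (fully open) to 1 (shut). In form: {"turn": [[ax, ay, az], ...], "translation": [[tx, ty, tz], ...], "grip": [grip, ...]}. A call has 1 to 20 rows; each row is the pose to reach, as a shift and turn from the pose commanded when the call began, along the tool's axes at that moment; what a row does not reach only later rows make up. A row lasts 1/8 s, in which the tool goes at most 62.5 mm and 10.7 degrees, less where a joint would pass 70% of its speed; a pose out of reach is approached as far as the arm can. A call with a gripper value outside its range is refused whole. The fingers move at their own pace and stop on an object; "force" is the grip in N (left out, the last holds). Time passes only in rows, so rows that repeat a pose let the fingers close. It gives the time, the measured TCP pose, the force, the opening and the grip force at its end, in the units of the state.
- r.get_state(): the state, without advancing time (a new reading comes with each control period).
- cams.snapshot(name): name is "scene" or "top" or "wrist"; returns the picture (384x512x3 uint8, red, green, blue); there is no depth.
- cams.camera_params(name): a dict with "fx", "fy", "cx", "cy" (pixels), "k1" (the pictures are not rectified: a ray, as slopes to the right and down, at radius r is drawn at 1 + k1 r^2 times it, then the intrinsics apply), "eye" and "orientation" of the camera in the world. Camera axes: x right, y up, looking along -z (the intrinsics and any distortion apply to the point x, -y, -z); pixel columns grow to the right and rows downward; lengths in m; the calibration is good to about 2 mm. A picture is of the moment at which its call begins: read the wrist's pose just before it. camera_params takes no time and is no camera call; for the wrist camera it gives the pose at the moment of the call.
- r.finish_job(): hands the job in; it is judged then, once.
Trained networks look in the newest picture that a camera, given by its name, has taken for a name from the list of things; names that differ only in an ending like _2 or _b are one class to them, and where a whole thing is asked for, a point or a joint stands for the part that bears it (a point fixed in the world has none). Each returns a list of dicts, best first, with "p" (0 to 1); they miss things now and then, are a little off and sometimes report something else, mostly with a low value. They report only what shows in the picture. A call takes as long as a camera call. They do not tell look-alikes from the thing itself.
- models.find_in(camera, name): "position" ([x, y, z] in m, in world coordinates, good to about 4 mm: the middle of the surface that is visible of it).
- models.masks_of(camera, name): "pixels" (384x512 bool, what is visible of it).
- models.place_of(camera, name): "position" ([x, y, z] in m, in world coordinates, good to about 4 mm: a listed point, or the origin of a listed thing).
The state is a dict: "clock": time; "q": joint angles; "qd": joint speeds; "joint_torque": joint torques, N m; "tool_pos": TCP position; "eef_rot": TCP orientation; "contact_force": force on the tool from outside, world axes, zero at the start; "moment": the same for the moment, N m; "opening": opening from 0.0 (shut) to 1.0 (fully open); "finger_force": force on a finger pad.
Only numpy, scipy, OpenCV 4.12 (cv2) and the standard library are available. Lean on these libraries where they do the work, as an engineer would, in place of code of your own. Each camera call takes 0.05 s, during which the arm holds its last target. There are 200 camera calls.

## Working session

There is one attempt and no reset: what is moved stays moved. The work goes in short steps, Python scripts to look and compute and a tool call to move; the robot and the scene stay as the last step left them, time stands still between calls to the robot, and variables do not carry over. Pictures are saved under pics/ and viewed, at most 10 in all, crops included, and the job is handed in when it is done.

Besides the shell and the picture viewer there is one more tool, called after "Request:" as name(argument=value, ...) on one line, values as JSON. jog_arm: Moves the arm, as the interface text tells. Its arguments: {"type":"object","properties":{"turn":{"type":"array"},"translation":{"type":"array"},"grip":{"type":"array"},"force":{"type":"number"}},"required":["turn","translation","grip"]}

```bash
mkdir -p pics; python3 - <<'E'
from plant import r,cams,models
import cv2,numpy as np
s=r.get_state();print(s['clock'],s['tool_pos'],s['eef_rot'],s['opening'])
for c in("scene","top"):
    cv2.imwrite(f"pics/{c}0.png",cams.snapshot(c)[:,:,::-1])
    p=cams.camera_params(c);print(c,{k:np.round(v,3).tolist() for k,v in p.items()})
    for n in("silencer_shoulder","silencer_tail","elbow_mouth","trough_mid","lever_pivot","lever_tip","fixture","silencer","elbow"):
        try:print(n,[(np.round(d['position'],3).tolist(),round(float(d['p']),2)) for d in models.place_of(c,n)][:3])
        except Exception as e:print(n,e)
E
```

```text
0.0 [ 0.27147484 -0.56231877  0.25692653] [ 9.74803421e-01  2.23063882e-01 -2.49627361e-04 -8.55753559e-04] 0.9989330810457441
scene {'fx': 436.648, 'fy': 436.648, 'cx': 258.18, 'cy': 193.505, 'k1': -0.014, 'eye': [1.29, -0.462, 1.074], 'orientation': [0.322, 0.188, 0.485, 0.791]}
silencer_shoulder [([0.22, 0.208, 0.023], 0.96), ([0.553, -0.141, 0.049], 0.87), ([0.602, -0.434, -0.0], 0.7)]
silencer_tail [([0.559, -0.252, 0.051], 0.96), ([0.288, 0.3, 0.02], 0.72), ([0.336, -0.187, 0.022], 0.7)]
elbow_mouth [([0.605, -0.047, 0.052], 0.9)]
trough_mid [([0.552, -0.14, 0.054], 0.85)]
lever_pivot [([0.548, 0.085, 0.069], 0.65)]
lever_tip [([0.456, 0.11, 0.07], 0.61)]
fixture [([0.55, 0.004, 0.002], 0.93)]
silencer [([0.552, -0.14, 0.052], 0.94), ([0.325, -0.303, 0.019], 0.65), ([0.225, 0.207, 0.024], 0.65)]
elbow it knows: cutters, elbow_mouth, fixture, lever_pivot, lever_tip, long_nose_pliers, marker, parts_tray, pin_block, silencer, silencer_shoulder, silencer_tail, tee_fitting, trough_mid, wash_bottle
top {'fx': 465.842, 'fy': 465.842, 'cx': 252.73, 'cy': 190.729, 'k1': -0.081, 'eye': [
[... 171 characters left out ...]
2], 0.67)]
silencer_tail [([0.287, 0.304, 0.025], 0.72), ([0.56, -0.259, 0.047], 0.57), ([0.337, -0.192, 0.023], 0.57)]
elbow_mouth [([0.606, -0.043, 0.049], 0.55)]
trough_mid [([0.554, -0.14, 0.051], 0.96), ([0.558, -0.26, 0.048], 0.44)]
lever_pivot [([0.548, 0.085, 0.071], 0.93)]
lever_tip [([0.45, 0.108, 0.072], 0.57)]
fixture [([0.551, 0.006, -0.003], 0.94), ([0.478, -0.186, 0.013], 0.27)]
silencer [([0.325, -0.3, 0.025], 0.85), ([0.225, 0.204, 0.019], 0.82), ([0.556, -0.138, 0.052], 0.62)]
elbow it knows: cutters, elbow_mouth, fixture, lever_pivot, lever_tip, long_nose_pliers, marker, parts_tray, pin_block, silencer, silencer_shoulder, silencer_tail, tee_fitting, trough_mid, wash_bottle
```

View pics/scene0.png

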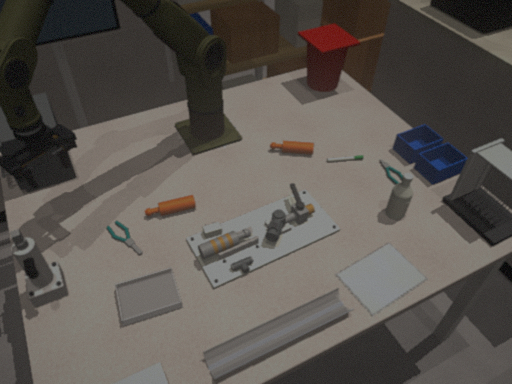

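View pics/top0.png

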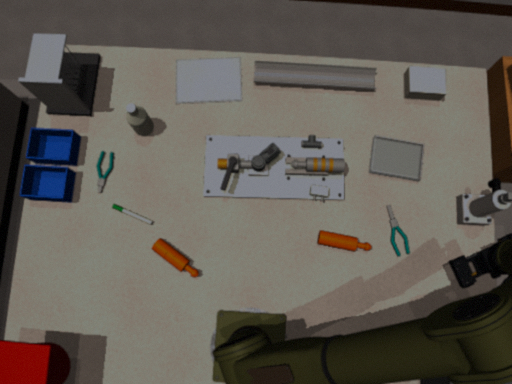

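The real silencer is the steel one with brass bands, on the white plate at scene (223,242) and top (318,165). The look-alikes are the orange ones at scene (170,206) and (292,148), top (343,240) and (175,256). There is also a small orange stub by the valve, at scene (308,210). The elbow, at scene (275,226), is swung to world +x, and the lever points roughly to world -x. I'll check the choice in a close crop while working out the first move.

```bash
cat > h.py <<'E'
from plant import r,cams,models
import cv2,numpy as np
from scipy.spatial.transform import Rotation as R
def go(p,yaw):
    "turn/translation to TCP p, tool down, tool x at world yaw"
    s=r.get_state();R0=R.from_quat(s['eef_rot'])
    Rt=R.from_euler('z',yaw)*R.from_euler('x',np.pi)
    x=R0.as_matrix()[:,0]
    print('t',round(s['clock'],2),'pos',np.round(s['tool_pos'],4),'yaw',round(np.arctan2(x[1],x[0]),3),'q',np.round(s['q'],2),
      'turn',np.round((R0.inv()*Rt).as_rotvec(),3),'trans',np.round(R0.inv().apply(np.array(p)-s['tool_pos']),4))
def ray(c,u,v,z):
    "world point at height z for pixel u,v"
    k=cams.camera_params(c);K=np.array([[k['fx'],0,k['cx']],[0,k['fy'],k['cy']],[0,0,1.]])
    x,y=cv2.undistortPoints(np.array([[[u,v]]],float),K,np.array([k['k1'],0,0,0.]))[0,0]
    d=R.from_quat(k['orientation']).apply([x,-y,-1]);e=np.array(k['eye']);return e+d*(z-e[2])/d[2]
def look(c,names):
    for n in names:print(c,n,[(np.round(d['position'],4).tolist(),round(float(d['p']),2)) for d in models.place_of(c,n)][:2])
E
python3 - <<'E'
from h import *
go([.57,-.06,.27],2.41)
im=cv2.imread('pics/scene0.png')[180:285,180:350];cv2.imwrite('pics/crop.png',cv2.resize(im,None,fx=4.5,fy=4.5,interpolation=3))
E
```

```text
t 0.9 pos [ 0.2717 -0.5629  0.2578] yaw 0.45 q [ 1.15  0.69 -0.19  1.57  0.16  0.9  -0.22] turn [ 0.    0.   -1.96] trans [ 0.4872 -0.3232 -0.0123]
```

View pics/crop.png

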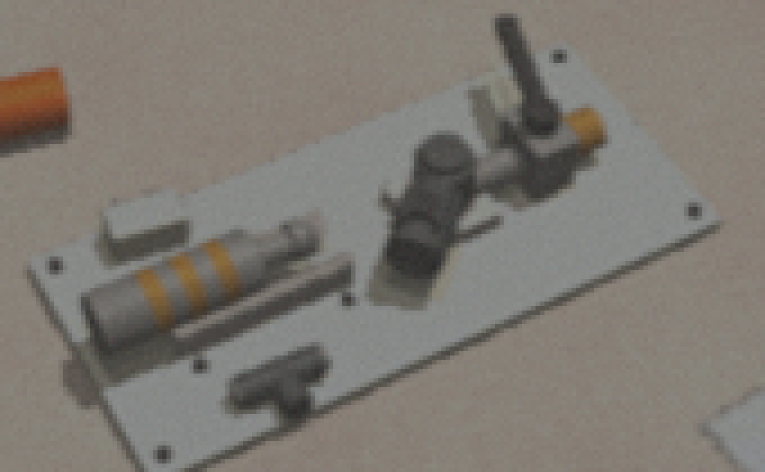

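The crop confirms the choice: a steel body with three brass bands lies in the trough (crop (170,290)) with its stub towards the elbow (crop (300,240)). The elbow's mouth is at crop (410,255), the lever at crop (525,75) and the brass port at crop (585,125). Now I'll move above the elbow.

Request:
jog_arm(turn=[[0,0,-0.18],[0,0,-0.36],[0,0,-0.54],[0,0,-0.72],[0,0,-0.9],[0,0,-1.08],[0,0,-1.26],[0,0,-1.44],[0,0,-1.62],[0,0,-1.8],[0,0,-1.96],[0,0,-1.96],[0,0,-1.96],[0,0,-1.96],[0,0,-1.96]], translation=[[0.044,-0.029,-0.001],[0.089,-0.059,-0.002],[0.133,-0.088,-0.003],[0.177,-0.118,-0.004],[0.221,-0.147,-0.006],[0.266,-0.176,-0.007],[0.31,-0.206,-0.008],[0.354,-0.235,-0.009],[0.399,-0.264,-0.01],[0.443,-0.294,-0.011],[0.487,-0.323,-0.012],[0.487,-0.323,-0.012],[0.487,-0.323,-0.012],[0.487,-0.323,-0.012],[0.487,-0.323,-0.012]], grip=[0.3,0.3,0.3,0.3,0.3,0.3,0.3,0.3,0.3,0.3,0.3,0.3,0.3,0.3,0.3], force=20)

```text
clock: 2.78
tool_pos: [0.5695, -0.0617, 0.2697]
eef_rot: [0.359, 0.933, -0.001, 0.0]
contact_force: [-0.1, 1.0, 0.1]
opening: 0.699
finger_force: 0.0
```

```bash
python3 - <<'E'
from h import *
go([.57,-.06,.27],2.41);print(r.get_state()['opening'])
cv2.imwrite('pics/w1.png',cams.snapshot('wrist')[:,:,::-1])
k=cams.camera_params('wrist');print(np.round(k['eye'],3),R.from_quat(k['orientation']).as_matrix().round(2))
N=["silencer_shoulder","silencer_tail","elbow_mouth","trough_mid","lever_pivot","lever_tip","fixture"]
look('wrist',N);
E
```

```text
t 2.77 pos [ 0.5695 -0.0617  0.2697] yaw 2.407 q [ 0.43  0.68 -0.71  1.7   0.52  0.96  0.36] turn [-0.001  0.    -0.003] trans [ 0.0007  0.0016 -0.0003]
0.6993322226809118
[ 0.509 -0.006  0.397] [[ 0.67 -0.71 -0.23]
 [ 0.74  0.64  0.21]
 [-0.   -0.31  0.95]]
wrist silencer_shoulder [([0.3231, -0.2993, 0.0207], 0.89), ([0.5583, -0.1391, 0.0512], 0.72)]
wrist silencer_tail [([0.5579, -0.2533, 0.0482], 0.95), ([0.3394, -0.1886, 0.0216], 0.65)]
wrist elbow_mouth [([0.6018, -0.046, 0.0508], 0.78)]
wrist trough_mid [([0.5585, -0.1436, 0.0483], 0.86)]
wrist lever_pivot [([0.549, 0.0874, 0.074], 0.66)]
wrist lever_tip []
wrist fixture [([0.554, 0.0023, 0.0019], 0.7)]
```

View pics/w1.png

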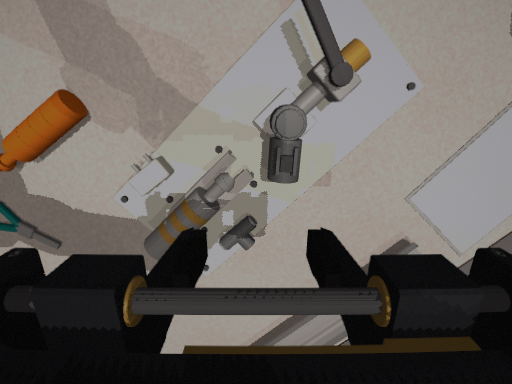

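The wrist view shows the swivel cap at (289,121), the elbow mouth end at (285,180), the lever hub at (341,74), plate screws at (411,86), (124,199), (206,267), (219,149) and (253,184), and the silencer at about (185,220).

```bash
python3 - <<'E'
from h import *
for n,u,v,z in [('hub',341,74,.078),('s1',411,86,.012),('s2',124,199,.012),('s3',206,267,.012),('t1',219,149,.012),('t2',253,184,.012),('cap76',289,121,.076),('mouthtop',285,181,.071),('stub end',227,180,.055)]:
    print(n,ray('wrist',u,v,z).round(4))
pts=dict(o=(0,[[.551,.004],[.5505,.006],[.554,.0023]]),m=(.149,[[.552,-.140],[.554,-.14],[.5585,-.1436]]),p=(-.078,[[.548,.085],[.548,.085],[.549,.0874]]),t=(.26,[[.559,-.252],[.56,-.259],[.558,-.2533]]))
X=[];Y=[]
for x,l in pts.values():
    for a in l:X.append(x);Y.append(a)
Y=np.array(Y);c=np.polyfit(X,Y[:,0],1);print('world x = ',c,'yaw',-np.pi/2+c[0]); print('y offset',np.mean(Y[:9,1]+np.array(X[:9])))
E
```

```text
hub [0.5475 0.0866 0.078 ]
s1 [0.6312 0.169  0.012 ]
s2 [ 0.4752 -0.2503  0.012 ]
s3 [ 0.6458 -0.2421  0.012 ]
t1 [ 0.5186 -0.0866  0.012 ]
t2 [ 0.5907 -0.0854  0.012 ]
cap76 [0.5483 0.0108 0.076 ]
mouthtop [ 0.6025 -0.0402  0.071 ]
stub end [ 0.5543 -0.0986  0.055 ]
world x =  [0.02966164 0.5510455 ] yaw -1.541134686060876
y offset 0.0065666666666666625
```

```bash
python3 - <<'E'
from h import *
go([.5888,-.0294,.052],2.371)
E
```

```text
t 3.17 pos [ 0.5698 -0.0603  0.2697] yaw 2.41 q [ 0.43  0.68 -0.71  1.7   0.52  0.96  0.36] turn [-0.     0.     0.039] trans [0.0065 0.0356 0.2177]
```

Request:
jog_arm(turn=[[0,0,0.039],[0,0,0.039],[0,0,0.039],[0,0,0.039],[0,0,0.039],[0,0,0.039],[0,0,0.039],[0,0,0.039],[0,0,0.039],[0,0,0.039],[0,0,0.039],[0,0,0.039],[0,0,0.039],[0,0,0.039]], translation=[[0.006,0.036,0.03],[0.006,0.036,0.08],[0.006,0.036,0.12],[0.006,0.036,0.15],[0.006,0.036,0.18],[0.006,0.036,0.2],[0.006,0.036,0.218],[0.006,0.036,0.218],[0.006,0.036,0.218],[0.006,0.036,0.218],[0.006,0.036,0.218],[0.006,0.036,0.218],[0.006,0.036,0.218],[0.006,0.036,0.218]], grip=[0.3,0.3,0.3,0.3,0.3,0.3,0.3,0.3,0.7,0.7,0.7,0.7,0.7,0.7], force=10)

```text
clock: 4.92
tool_pos: [0.5899, -0.0301, 0.0525]
eef_rot: [0.376, 0.927, -0.0, 0.001]
contact_force: [-0.8, -1.9, 6.7]
opening: 0.485
finger_force: 10.1
```

```bash
python3 - <<'E'
from h import *
s=r.get_state();print(np.round(s['contact_force'],1),s['opening'],np.round(s['moment'],2))
O=np.array([.5508,.0075])
a0=-.771;a1=-1.536
for f in np.linspace(0,1,6)[1:]:
    a=a0+(a1-a0)*f;p=O+.053*np.array([np.cos(a),np.sin(a)]);go([*p,.052],a+np.pi)
E
```

```text
[-0.8 -1.9  6.7] 0.4845608484560956 [-0.51 -0.03  0.04]
t 4.92 pos [ 0.5899 -0.0301  0.0525] yaw 2.37 q [ 0.24  0.98 -0.48  1.79  0.79  0.57  0.06] turn [0.    0.002 0.153] trans [ 0.0019 -0.0084  0.0005]
t 4.92 pos [ 0.5899 -0.0301  0.0525] yaw 2.37 q [ 0.24  0.98 -0.48  1.79  0.79  0.57  0.06] turn [0.    0.002 0.306] trans [ 0.0037 -0.0163  0.0005]
t 4.92 pos [ 0.5899 -0.0301  0.0525] yaw 2.37 q [ 0.24  0.98 -0.48  1.79  0.79  0.57  0.06] turn [0.    0.002 0.459] trans [ 0.0067 -0.0238  0.0005]
t 4.92 pos [ 0.5899 -0.0301  0.0525] yaw 2.37 q [ 0.24  0.98 -0.48  1.79  0.79  0.57  0.06] turn [0.    0.002 0.612] trans [ 0.0109 -0.0307  0.0005]
t 4.92 pos [ 0.5899 -0.0301  0.0525] yaw 2.37 q [ 0.24  0.98 -0.48  1.79  0.79  0.57  0.06] turn [0.001 0.002 0.765] trans [ 0.016  -0.037   0.0005]
```

Request:
jog_arm(turn=[[0,0,0.077],[0,0,0.153],[0,0,0.23],[0,0,0.306],[0,0,0.383],[0,0,0.459],[0,0,0.536],[0,0,0.612],[0,0,0.689],[0,0,0.765],[0,0,0.765],[0,0,0.765]], translation=[[0.001,-0.004,0],[0.002,-0.008,0],[0.0028,-0.0123,0],[0.0037,-0.0163,0],[0.005,-0.02,0],[0.0067,-0.0238,0],[0.0087,-0.0273,0],[0.0109,-0.0307,0],[0.0134,-0.034,0],[0.016,-0.037,0],[0.016,-0.037,0],[0.016,-0.037,0]], grip=[0.7,0.7,0.7,0.7,0.7,0.7,0.7,0.7,0.7,0.7,0.7,0.7])

```text
clock: 6.42
tool_pos: [0.5529, -0.0469, 0.0524]
eef_rot: [0.695, 0.719, -0.0, 0.001]
contact_force: [0.9, -5.1, 5.5]
opening: 0.481
finger_force: 10.1
```

```bash
python3 - <<'E'
from h import *
s=r.get_state();print(np.round(s['contact_force'],1),s['opening'],np.round(s['moment'],2))
go([.5527,-.0455,.052],-1.536+np.pi)
cams.snapshot('scene');cams.snapshot('top')
look('scene',['elbow_mouth','silencer','silencer_tail']);look('top',['elbow_mouth','silencer'])
E
```

```text
[ 0.9 -5.1  5.5] 0.4808568508464399 [-0.97 -0.07 -0.05]
t 6.42 pos [ 0.5529 -0.0469  0.0524] yaw 1.604 q [ 0.15  0.93 -0.25  1.91  0.57  0.38 -0.51] turn [ 0.001  0.003 -0.002] trans [ 0.0014 -0.0002  0.0004]
scene elbow_mouth [([0.629, -0.1567, 0.0147], 0.62), ([0.5529, -0.0689, 0.052], 0.44)]
scene silencer [([0.3222, -0.3029, 0.0237], 0.89), ([0.223, 0.2075, 0.0248], 0.86)]
scene silencer_tail [([0.5587, -0.2557, 0.0505], 0.97), ([0.2864, 0.2975, 0.0201], 0.78)]
top elbow_mouth []
top silencer [([0.2292, 0.2057, 0.018], 0.84), ([0.328, -0.3028, 0.0237], 0.59)]
```

Request:
jog_arm(turn=[[0,0,0],[0,0,0],[0,0,0],[0,0,0],[0,0,0],[0,0,0],[0,0,0],[0,0,0],[0,0,0],[0,0,0],[0,0,0],[0,0,0],[0,0,0]], translation=[[0,0,0],[0,0,0],[0,0,0],[0,0,-0.03],[0,0,-0.07],[0,0,-0.12],[-0.06,0,-0.12],[-0.12,0,-0.12],[-0.18,0,-0.12],[-0.232,0,-0.12],[-0.232,0,-0.12],[-0.232,0,-0.12],[-0.232,0,-0.12]], grip=[0.3,0.3,0.3,0.3,0.3,0.3,1,1,1,1,1,1,1])

```text
clock: 8.4
tool_pos: [0.5608, -0.2742, 0.1718]
eef_rot: [0.693, 0.721, 0.001, -0.0]
contact_force: [0.5, 0.3, 1.1]
opening: 0.003
finger_force: 0.0
```

```bash
python3 - <<'E'
from h import *
go([.5608,-.2793,.063],-1.536+np.pi);print(r.get_state()['opening'])
cv2.imwrite('pics/w2.png',cams.snapshot('wrist')[:,:,::-1])
look('wrist',["silencer_shoulder","silencer_tail","elbow_mouth","lever_pivot","trough_mid"])
cams.snapshot('top');look('top',['elbow_mouth','silencer_shoulder','silencer_tail'])
E
```

```text
t 8.4 pos [ 0.5608 -0.2742  0.1718] yaw 1.609 q [ 0.63  0.83 -0.46  1.64  0.48  0.79 -0.  ] turn [ 0.    -0.001  0.004] trans [-0.0053 -0.0002  0.1088]
0.0027737054105885692
wrist silencer_shoulder [([0.3245, -0.2983, 0.0188], 0.92), ([0.558, -0.1418, 0.0508], 0.83)]
wrist silencer_tail [([0.3348, -0.1851, 0.0201], 0.9), ([0.5589, -0.2533, 0.0471], 0.58)]
wrist elbow_mouth []
wrist lever_pivot []
wrist trough_mid [([0.5575, -0.1439, 0.0505], 0.66), ([0.5594, -0.1378, 0.0543], 0.23)]
top elbow_mouth [([0.556, -0.0668, 0.0466], 0.89), ([0.6615, 0.3859, -0.0005], 0.5)]
top silencer_shoulder [([0.3219, -0.3027, 0.0236], 0.83), ([0.5566, -0.1363, 0.0511], 0.75)]
top silencer_tail [([0.2874, 0.3023, 0.0206], 0.96), ([0.5581, -0.2596, 0.046], 0.9)]
```

View pics/w2.png

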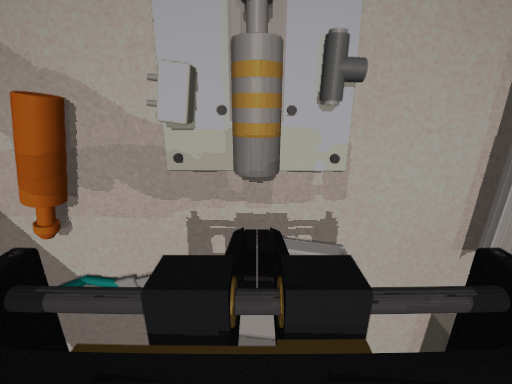

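The silencer (257,105) is in line with the closed fingers (257,260). The pin block (175,92) and tee (340,68) are clear of the path. Next I'll descend behind the tail and push.

Request:
jog_arm(turn=[[0,0,0.004],[0,0,0.004],[0,0,0.004],[0,0,0.004],[0,0,0.004],[0,0,0.004],[0,0,0.004],[0,0,0.004],[0,0,0.004],[0,0,0.004],[0,0,0.004],[0,0,0.004],[0,0,0.004],[0,0,0.004],[0,0,0.004]], translation=[[-0.006,0,0.05],[-0.006,0,0.09],[-0.006,0,0.109],[-0.006,0,0.109],[0.002,0,0.109],[0.01,0,0.109],[0.018,0,0.109],[0.026,0,0.109],[0.034,0,0.109],[0.042,0,0.109],[0.05,0,0.109],[0.056,0,0.109],[0.062,0,0.109],[0.062,0,0.109],[0.062,0,0.109]], grip=[1,1,1,1,1,1,1,1,1,1,1,1,1,1,1])

```text
clock: 10.78
tool_pos: [0.5582, -0.2136, 0.0626]
eef_rot: [0.696, 0.718, 0.0, -0.001]
contact_force: [0.4, -1.7, 0.8]
opening: 0.002
finger_force: 0.8
```

```bash
python3 - <<'E'
from h import *
s=r.get_state();print(np.round(s['contact_force'],1))
d=np.array(s['tool_pos'][:2])-[.5508,.0075];print('fix',d@[.035,-.9994],d@[.9994,.035])
cv2.imwrite('pics/w3.png',cams.snapshot('wrist')[:,:,::-1])
look('wrist',["silencer_shoulder","elbow_mouth"])
cams.snapshot('top');look('top',['elbow_mouth','silencer_shoulder','silencer_tail'])
E
```

```text
[ 0.4 -1.7  0.8]
fix 0.2212694434621921 -0.000385135273784852
wrist silencer_shoulder [([0.5568, -0.089, 0.0512], 0.56)]
wrist elbow_mouth []
top elbow_mouth [([0.5533, -0.0693, 0.0459], 0.68)]
top silencer_shoulder [([0.5541, -0.084, 0.0526], 0.82), ([0.2247, 0.2068, 0.0247], 0.57)]
top silencer_tail [([0.2863, 0.305, 0.023], 0.75)]
```

View pics/w3.png

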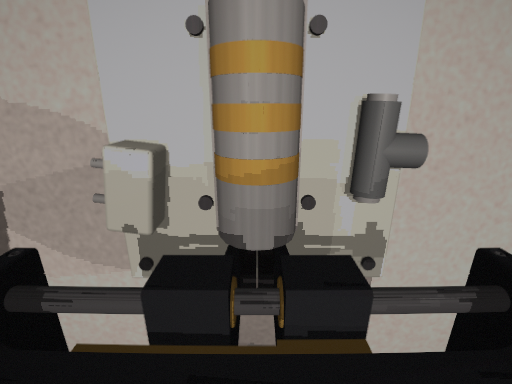

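The fingers are on the tail (257,240) and the silencer runs straight. The force is low and the shoulder is about 20 mm short of the mouth. I'll keep pushing slowly.

Request:
jog_arm(turn=[[0,0,0],[0,0,0],[0,0,0],[0,0,0],[0,0,0],[0,0,0]], translation=[[0.004,0,0],[0.008,0,0],[0.012,0,0],[0.016,0,0],[0.018,0,0],[0.018,0,0]], grip=[1,1,1,1,1,1])

```text
clock: 11.88
tool_pos: [0.5567, -0.2076, 0.0635]
eef_rot: [0.699, 0.715, -0.005, 0.005]
contact_force: [-0.7, -18.2, 4.2]
opening: 0.002
finger_force: 9.3
```

Request:
jog_arm(turn=[[0,0,0],[0,0,0],[0,0,0]], translation=[[0.002,0,0],[0.004,0,0],[0.004,0,0]], grip=[1,1,1])

```text
clock: 12.25
tool_pos: [0.5566, -0.2019, 0.0635]
eef_rot: [0.698, 0.716, -0.005, 0.004]
contact_force: [-0.3, -14.7, 2.8]
opening: 0.005
finger_force: 7.3
```

Request:
jog_arm(turn=[[0,0,0],[0,0,0],[0,0,0],[0,0,0]], translation=[[0.002,0,0],[0.004,0,0],[0.004,0,0],[0.004,0,0]], grip=[1,1,1,1])

```text
clock: 12.75
tool_pos: [0.5566, -0.1962, 0.0634]
eef_rot: [0.698, 0.716, -0.004, 0.003]
contact_force: [-0.3, -12.6, 3.9]
opening: 0.004
finger_force: 6.6
```

Request:
jog_arm(turn=[[0,0,0],[0,0,0],[0,0,0],[0,0,0]], translation=[[0.002,0,0],[0.003,0,0],[0.003,0,0],[0.003,0,0]], grip=[1,1,1,1])

```text
clock: 13.25
tool_pos: [0.5568, -0.1933, 0.063]
eef_rot: [0.698, 0.716, -0.004, 0.003]
contact_force: [0.7, -14.1, 0.2]
opening: 0.008
finger_force: 6.8
```

```bash
python3 - <<'E'
from h import *
s=r.get_state();print(np.round(s['contact_force'],1))
d=np.array(s['tool_pos'][:2])-[.5508,.0075];print('fix',d@[.035,-.9994],d@[.9994,.035])
cams.snapshot('wrist');cams.snapshot('scene')
cams.snapshot('top');look('top',['elbow_mouth','silencer_shoulder','silencer_tail']);look('wrist',["silencer_tail","silencer_shoulder"]);look('scene',["silencer_tail","silencer_shoulder","elbow_mouth"])
E
```

```text
[  0.7 -14.1   0.2]
fix 0.20091828451116098 -0.0009973285412254145
top elbow_mouth [([0.3687, 0.3731, 0.0028], 0.47)]
top silencer_shoulder [([0.2265, 0.2085, 0.0243], 0.67), ([0.5541, -0.0659, 0.0485], 0.66)]
top silencer_tail [([0.5513, -0.1866, 0.0495], 0.85), ([0.2878, 0.3044, 0.023], 0.71)]
wrist silencer_tail [([0.5568, -0.1831, 0.0475], 0.67), ([0.6262, -0.1557, 0.014], 0.2)]
wrist silencer_shoulder [([0.5568, -0.069, 0.0516], 0.81)]
scene silencer_tail [([0.3387, -0.187, 0.0244], 0.95), ([0.289, 0.2974, 0.0194], 0.65)]
scene silencer_shoulder [([0.5482, -0.0661, 0.0517], 0.87), ([0.3218, -0.2988, 0.0219], 0.77)]
scene elbow_mouth [([0.5577, -0.0667, 0.0531], 0.71)]
```

Request:
jog_arm(turn=[[0,0,0],[0,0,0],[0,0,0],[0,0,0]], translation=[[0.002,0,0],[0.004,0,0],[0.004,0,0],[0.004,0,0]], grip=[1,1,1,1])

```text
clock: 14.3
tool_pos: [0.5567, -0.1932, 0.0632]
eef_rot: [0.699, 0.715, -0.005, 0.005]
contact_force: [1.0, -20.3, -0.4]
opening: -0.003
finger_force: 10.1
```

Request:
jog_arm(turn=[[0,0,0],[0,0,0],[0,0,0],[0,0,0]], translation=[[0.002,0,0],[0.004,0,0],[0.004,0,0],[0.004,0,0]], grip=[1,1,1,1])

```text
clock: 14.8
tool_pos: [0.5565, -0.1931, 0.0634]
eef_rot: [0.7, 0.714, -0.007, 0.007]
contact_force: [2.7, -26.6, -0.1]
opening: 0.004
finger_force: 13.3
```

The tool has stopped against a firm stop, with 27 N and no motion. I'll back off and check the fit and latch on the way to the lever.

Request:
jog_arm(turn=[[0,0,0],[0,0,0],[0,0,0],[0,0,0],[0,0,0],[0,0,0],[0,0,0],[0,0,0],[0,0,0]], translation=[[-0.02,0,0],[-0.04,0,0],[-0.04,0,0],[-0.04,0,-0.05],[-0.04,0,-0.1],[-0.01,0,-0.14],[0.05,0,-0.14],[0.055,0,-0.14],[0.055,0,-0.14]], grip=[1,1,1,1,1,1,1,1,1])

```text
clock: 15.92
tool_pos: [0.555, -0.1215, 0.2026]
eef_rot: [0.695, 0.719, -0.0, -0.0]
contact_force: [-0.6, -1.1, -1.0]
opening: 0.006
finger_force: 0.0
```

```bash
python3 - <<'E'
from h import *
go([.5531,-.12,.2],-1.536+np.pi)
cv2.imwrite('pics/w4.png',cams.snapshot('wrist')[:,:,::-1])
look('wrist',["silencer_shoulder","silencer_tail","elbow_mouth","lever_pivot","lever_tip"])
cams.snapshot('top');look('top',['elbow_mouth','silencer_shoulder','silencer_tail',"lever_pivot","lever_tip"])
E
```

```text
t 15.93 pos [ 0.555  -0.1215  0.2026] yaw 1.605 q [ 0.4   0.72 -0.45  1.79  0.44  0.74 -0.25] turn [-0.001 -0.    -0.001] trans [ 0.0016 -0.0019  0.0026]
wrist silencer_shoulder [([0.3249, -0.2998, 0.0195], 0.75)]
wrist silencer_tail [([0.5548, 0.003, -0.0015], 0.69), ([0.5569, -0.1809, 0.0482], 0.64)]
wrist elbow_mouth [([0.5537, -0.0701, 0.0543], 0.71)]
wrist lever_pivot []
wrist lever_tip []
top elbow_mouth [([0.5555, -0.0677, 0.049], 0.95)]
top silencer_shoulder [([0.2219, 0.2056, 0.0244], 0.96), ([0.3211, -0.3001, 0.0232], 0.49)]
top silencer_tail [([0.5541, -0.1852, 0.0474], 0.73), ([0.2832, 0.3053, 0.025], 0.63)]
top lever_pivot [([0.5495, 0.0869, 0.0695], 0.73)]
top lever_tip [([0.4552, 0.1118, 0.0751], 0.54), ([0.6596, 0.3836, -0.0014], 0.16)]
```

View pics/w4.png

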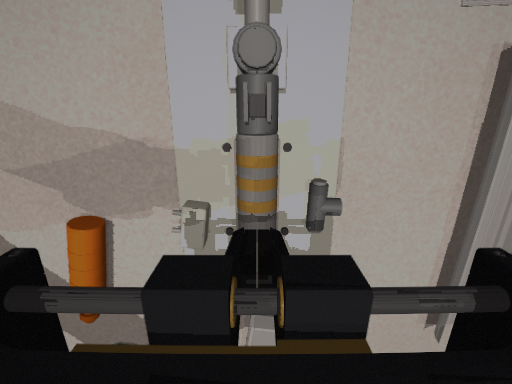

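The elbow (257,100) and silencer (257,180) are in line, and the joint at (257,132) looks closed. I'll do one zoom to be sure of the seam and latch, and compute the lever moves.

```bash
python3 - <<'E'
from h import *
im=cv2.imread('pics/w4.png')[65:155,205:310];cv2.imwrite('pics/c4.png',cv2.resize(im,None,fx=6,fy=6,interpolation=cv2.INTER_CUBIC))
print('seam',ray('wrist',257,133,.072),'axis',ray('wrist',258,47,.076))
fx=np.array([.035,-.9994]);fy=np.array([.9994,.035]);P=np.array([.5483,.0862])
# finger beside lever on trailing side: lever dir l(th)=-cos fy - sin fx ; trailing normal
for th in (-.1,.28,.6,.9,1.2,1.4,1.57):
    l=-np.cos(th)*fy-np.sin(th)*fx; n=-np.sin(th)*fy+np.cos(th)*fx
    for off in ((.045,) if th<0 else (.022,)): print(th,(P+.072*l+off*n).round(4))
E
```

```text
seam [ 0.55376245 -0.06691719  0.072     ] axis [0.55228532 0.00642219 0.076     ]
-0.1 [0.483  0.0319]
0.28 [0.4731 0.0823]
0.6 [0.4757 0.1062]
0.9 [0.4849 0.1267]
1.2 [0.4997 0.1437]
1.4 [0.5121 0.1522]
1.57 [0.5237 0.1574]
```

View pics/c4.png

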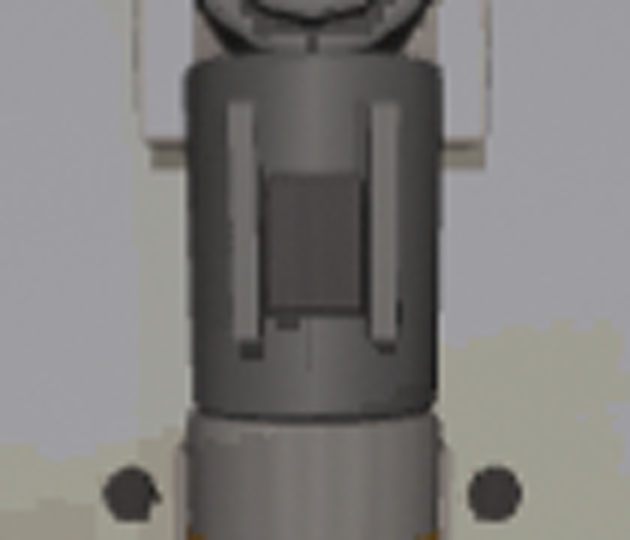

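The seam is tight (crop (315,412)) and the latch tab lies flat between its guides (crop (315,245)). Next I'll turn the lever, coming down on its trailing side first.

Request:
jog_arm(turn=[[0,0,0],[0,0,0],[0,0,0],[0,0,0],[0,0,0],[0,0,0],[0,0,0],[0,0,0],[0,0,0]], translation=[[0.05,-0.022,0],[0.1,-0.045,0],[0.15,-0.067,0],[0.169,-0.075,0],[0.169,-0.075,0.04],[0.169,-0.075,0.08],[0.169,-0.075,0.11],[0.169,-0.075,0.124],[0.169,-0.075,0.124]], grip=[1,1,1,1,1,1,1,1,1])

```text
clock: 17.65
tool_pos: [0.4748, 0.044, 0.078]
eef_rot: [0.696, 0.718, -0.001, -0.0]
contact_force: [-0.2, 0.2, 0.0]
opening: 0.004
finger_force: 0.0
```

```bash
python3 - <<'E'
from h import *
for p in [(.4731,.0823),(.4757,.1062),(.4849,.1267),(.4997,.1437),(.5121,.1522),(.5237,.1574),(.5308,.1577)]: go([*p,.079],-1.536+np.pi)
cv2.imwrite('pics/w5.png',cams.snapshot('wrist')[:,:,::-1])
E
```

```text
t 17.65 pos [0.4748 0.044  0.078 ] yaw 1.603 q [-0.08  0.84 -0.17  2.13  0.62  0.22 -0.77] turn [-0.002  0.    -0.003] trans [ 0.0383 -0.0004 -0.0011]
t 17.65 pos [0.4748 0.044  0.078 ] yaw 1.603 q [-0.08  0.84 -0.17  2.13  0.62  0.22 -0.77] turn [-0.002  0.    -0.003] trans [ 0.0621  0.0029 -0.0011]
t 17.65 pos [0.4748 0.044  0.078 ] yaw 1.603 q [-0.08  0.84 -0.17  2.13  0.62  0.22 -0.77] turn [-0.002  0.    -0.003] trans [ 0.0823  0.0128 -0.0011]
t 17.65 pos [0.4748 0.044  0.078 ] yaw 1.603 q [-0.08  0.84 -0.17  2.13  0.62  0.22 -0.77] turn [-0.002  0.    -0.003] trans [ 0.0988  0.0281 -0.0011]
t 17.65 pos [0.4748 0.044  0.078 ] yaw 1.603 q [-0.08  0.84 -0.17  2.13  0.62  0.22 -0.77] turn [-0.002  0.    -0.003] trans [ 0.1069  0.0408 -0.0012]
t 17.65 pos [0.4748 0.044  0.078 ] yaw 1.603 q [-0.08  0.84 -0.17  2.13  0.62  0.22 -0.77] turn [-0.002  0.    -0.003] trans [ 0.1118  0.0525 -0.0012]
t 17.65 pos [0.4748 0.044  0.078 ] yaw 1.603 q [-0.08  0.84 -0.17  2.13  0.62  0.22 -0.77] turn [-0.002  0.    -0.003] trans [ 0.1118  0.0596 -0.0012]
```

View pics/w5.png

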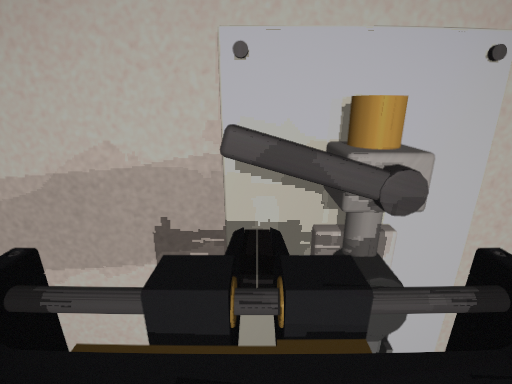

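The lever runs from the hub (400,190) to the tip (235,140), and the fingers (257,250) are on its trailing side near the tip. Now the arc.

Request:
jog_arm(turn=[[0,0,0],[0,0,0],[0,0,0],[0,0,0],[0,0,0],[0,0,0],[0,0,0],[0,0,0],[0,0,0],[0,0,0],[0,0,0],[0,0,0],[0,0,0],[0,0,0],[0,0,0],[0,0,0]], translation=[[0.019,0,0],[0.038,0,0],[0.05,0.001,0],[0.062,0.003,0],[0.073,0.008,0],[0.082,0.013,0],[0.091,0.02,0],[0.099,0.028,0],[0.103,0.034,0],[0.107,0.041,0],[0.109,0.047,0],[0.112,0.052,0],[0.112,0.057,0],[0.112,0.06,0],[0.112,0.06,0],[0.112,0.06,0]], grip=[1,1,1,1,1,1,1,1,1,1,1,1,1,1,1,1])

```text
clock: 19.7
tool_pos: [0.5232, 0.1562, 0.0784]
eef_rot: [0.695, 0.719, -0.007, -0.003]
contact_force: [-18.7, -2.0, 15.7]
opening: 0.002
finger_force: 9.9
```

```bash
python3 - <<'E'
from h import *
s=r.get_state();print(s['tool_pos'],np.round(s['contact_force'],1),np.round(s['q'],2))
cams.snapshot('top');look('top',["lever_pivot","lever_tip"]);cams.snapshot('scene');look('scene',["lever_pivot","lever_tip"])
E
```

```text
[0.52317803 0.1562098  0.07835957] [-18.7  -2.   15.7] [-0.22  0.88 -0.26  1.91  0.5   0.43 -0.82]
top lever_pivot []
top lever_tip []
scene lever_pivot [([0.5481, 0.0879, 0.0694], 0.77), ([0.5458, 0.1799, 0.0701], 0.28)]
scene lever_tip [([0.5472, 0.1806, 0.0677], 0.56), ([0.4805, -0.184, 0.0097], 0.39)]
```

Request:
jog_arm(turn=[[0,0,0],[0,0,0],[0,0,0],[0,0,0],[0,0,0],[0,0,0],[0,0,0],[0,0,0]], translation=[[0,-0.02,0],[0,-0.045,0],[0,-0.045,0],[0,-0.045,-0.05],[0,-0.045,-0.1],[-0.05,-0.045,-0.15],[-0.1,-0.045,-0.17],[-0.1,-0.045,-0.17]], grip=[1,1,1,1,1,1,1,1])

```text
clock: 21.0
tool_pos: [0.4926, 0.0506, 0.2508]
eef_rot: [0.7, 0.714, 0.001, 0.003]
contact_force: [-0.5, 1.5, -0.6]
opening: 0.004
finger_force: 0.0
```

```bash
python3 - <<'E'
from h import *
s=r.get_state();print(s['clock'],s['tool_pos'],np.round(s['contact_force'],1))
cv2.imwrite('pics/w6.png',cams.snapshot('wrist')[:,:,::-1])
look('wrist',["lever_pivot","lever_tip","elbow_mouth"])
cams.snapshot('scene');look('scene',["lever_pivot","lever_tip","elbow_mouth","silencer_shoulder","silencer_tail"])
cams.snapshot('top');look('top',["lever_tip","elbow_mouth","silencer_tail"])
E
```

```text
21.0 [0.49260033 0.05058965 0.25081465] [-0.5  1.5 -0.6]
wrist lever_pivot [([0.5499, 0.0854, 0.0743], 0.83), ([0.5546, -0.0695, 0.0529], 0.29)]
wrist lever_tip [([0.5465, 0.1801, 0.0707], 0.67)]
wrist elbow_mouth [([0.5518, -0.0685, 0.0541], 0.63)]
scene lever_pivot [([0.547, 0.0873, 0.0703], 0.95)]
scene lever_tip [([0.479, -0.1872, 0.0129], 0.6), ([0.5438, 0.1822, 0.0694], 0.48)]
scene elbow_mouth [([0.5568, -0.0672, 0.0516], 0.9)]
scene silencer_shoulder [([0.3218, -0.3036, 0.0197], 0.76), ([0.5491, -0.0677, 0.0486], 0.58)]
scene silencer_tail [([0.3378, -0.1836, 0.0249], 0.88), ([0.5568, -0.1816, 0.05], 0.58)]
top lever_tip [([0.5441, 0.1811, 0.075], 0.48)]
top elbow_mouth []
top silencer_tail [([0.2844, 0.3036, 0.0234], 0.83), ([0.3391, -0.1892, 0.0248], 0.71)]
```

View pics/w6.png

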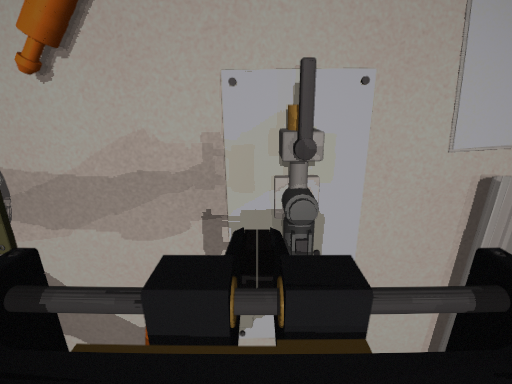

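The lever now runs from the hub (305,148) to the tip (308,62), in line with the fixture and pointing away from the elbow. The elbow (300,215) still faces the trough and the arm is clear of everything, so I'm handing in.

```bash
python3 -c "
from plant import r
print(r.finish_job())"
```

```text
the job is handed in; nothing more can be done
None
```

The job is handed in (no verdict was returned): the elbow faces the trough, the silencer was pushed to a firm stop and looks closed and latched, the lever is fully open, and the arm is clear of everything.

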